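Dip the oil of the grooming table's lift pack and hold the gauge rod level to be read

TASK

Check the oil of the grooming table's lift pack: pull the stopper out of the slanting filler neck, hang it by its eye on the upright pin of the keeper stud on the tank and let go of it. Then take the gauge rod, slide it tip first down the neck until its collar stops on the mouth, draw it right out again and hold it up level in clear air, higher than the pack, for the reading: finish still holding it there, do not put it down. Leave the bowl, tin, mitt and finger brush alone.

Things in the scene. Friction and masses are not known exactly. Their poses are not given: they have to be found in the camera images.
- lift_pack: Hydraulic lift pack, bolted down. Along its y axis (mm): black motor y -293 to -158, z up to 156; valve block y -158 to -100, z up to 150; dark oil tank x -75 to 65, y -100 to 100, top z 132; all on a steel plate x -85 to 85, y -325 to 135. Origin on the bench under the tank's middle; z up; x is the way the filler neck leans, away from the robot (yaw within 15 deg).
- neck: Steel filler neck (guide tube), fixed on the pack, at 45 deg: 24 mm outside, bore 13 mm, 70 mm long. Origin: centre of the mouth, at (100, 0, 165) mm in the pack's frame. z: tube axis out of the mouth, (0.707, 0, 0.707) in the pack's frame; y: the pack's y; x: outward and down. Flat rim 29 mm across, opening flared to 19 mm. Free inside to 95 mm below the mouth.
- stud_tip (a point): Top of the keeper stud that stands upright on the tank, at (35, 66, 188) mm in the pack's frame. Its upper 26 mm are a pin 8 mm thick with a pointed end, ending below on the shoulder (z 162 mm) of a column 18 mm thick that stands on the tank top (z 132 mm).
- stopper: Loose steel stopper, 70 g, sitting in the neck with some 1 mm play. Origin: centre of the seating face, at the start on the neck's mouth, axes then as the neck's. z runs from stem to eye: stem 11 mm thick, z -32 to 0; round head 29 mm across, z 0 to 12; eye plate z 12 to 40, 28 mm wide in y, 6 mm thick in x. Grip it with the fingers closing along y, across head or plate.
- stopper_eye (a point): Centre of the hole in the stopper's eye plate, at z 26 mm on the stopper's axis; the hole is 15 mm in diameter and goes through the plate along the stopper's x axis.
- gauge_rod: Loose gauge rod, about 180 g, lying on the bench, tip towards the robot within 25 deg. Origin: middle of the handle on the rod's axis, 14.5 mm above the bench. x: handle to tip; z: up at the start. Aluminium handle x -45 to 45, 18 mm wide (y), 29 mm high; collar 29 mm across, x 58 to 70; rod 8 mm thick to the tapered tip at x 160, dark rings near the tip. Centre of mass at x 40.
- rod_stop (a point): Centre of the collar's face towards the tip, at x 70 mm on the rod's axis. It lies on the neck's mouth when the collar is fully home.
- rod_tip (a point): The tip of the gauge rod, at x 160 mm on its axis: 90 mm beyond the collar's face.
- bowl: Stainless steel bowl, loose, 150 mm across the rim, 50 mm high. Bystander. Origin: centre of its underside.
- balm_tin: Closed round tin of paw balm with a ribbed twist cap, 71 mm in diameter, 25 mm high, loose. Bystander. Origin: centre of its underside.
- mitt: Black hard-silicone grooming mitt with nubs, 150 x 110 mm plus thumb, about 28 mm high, loose. Bystander. Origin: centre of its underside.
- finger_brush: Orange silicone finger toothbrush, 55 mm long, 22 mm thick, loose. Bystander. Origin: its middle, on the bench plane.
Things that resemble listed ones, but are neither listed nor needed, are in the scene too. What is shaped like the gauge_rod but orange or red is not meant.

How it is judged:
On the way, in this order (a step that is already met when the one before it is completed fails the run):
1. the stopper hangs by its eye on the stud's pin and the gripper has let go of it (horizontal distance between stopper_eye and stud_tip below 0.009 m and z of stopper_eye in the frame of stud_tip between -0.035 and -0.008 m and angle between the x axis of stopper and the z axis of lift_pack, either way round below 1 rad and contact force between the fingers and stopper below 0.05 N), for 0.3 s.
2. the gauge rod is down the neck with its collar home on the mouth (z of rod_stop in the frame of neck below 0.003 m and distance between rod_stop and neck below 0.007 m and z of rod_tip in the frame of neck below -0.085 m and angle between the x axis of gauge_rod and the z axis of neck, either way round below 0.12 rad), for 0.1 s.
3. the gauge rod is drawn right out of the neck (z of rod_tip in the frame of neck above 0.005 m), for 0.1 s.
At the end, for the whole second after the job is handed in: The gripper still holds the gauge rod, at rest, level within about 9.5 degrees, with handle and tip more than 195 mm above the bench (above every part of the pack) and touching neither pack nor stopper; the stopper hangs with its eye threaded on the stud's pin, out of the gripper (all of step 1 and angle between gauge_rod's own x axis and vertical between 1.4 and 1.74 rad and height (world z) of each of rod_tip, gauge_rod above 0.195 m and linear speed of gauge_rod below 0.03 m/s and contact force between the fingers and gauge_rod above 1 N and contact force between gauge_rod and lift_pack below 0.05 N and contact force between gauge_rod and stopper below 0.05 N); the arm keeps its last pose, push and grip.
It fails at once if the bowl, tin, mitt or finger brush is shifted by more than 25 mm (distance of any of bowl, balm_tin, mitt, finger_brush from where it was at the start of the episode above 0.025 m).
It also fails if it takes over 64 s, if anything falls off the work surface, if the arm or the gripper's body presses on something with over 40 N, if the wrist force passes 120 N, or if a joint passes its speed limit or range.

ROBOT

A 6-joint arm with a two-finger parallel gripper is mounted at the origin on the work surface. World frame = base frame: x ahead of the robot, y to its left, z up, the work surface at z = 0. Lengths are in m, angles in rad, forces in N, time in s.
With the tool pointing down it reaches from about 0.35 to 0.875 m from the base axis. Payload 4.2 kg.
Tool frame: the origin (TCP) lies at the very end of the fingers, on their centre line; the grasp point (between the pads) lies 19 mm behind it (tcp_to_grasp is the distance from the TCP to the grasp point, in m); z points along the fingers, y is the line along which they close (so a half turn about z gives the same grasp; the last joint's range is limited). The gripper opens to 87 mm and grips with 3 to 60 N. Pads are 19 mm wide; open, the fingers measure 117 mm over their backs; the gripper's body (75 mm by 190 mm) begins 51 mm behind the grasp point.
Start: joints at [1.45, 0.385, 0.008, 0, -1.194, -0.259], TCP at [0.232, 0.58, 0.223] pointing down, gripper open.
Joint ranges: [-3.14, 3.14], [-1.21, 2.06], [-1.07, 1.41], [-3.16, 2.05], [-2.99, -0.16], [-3.1, 3.1]. Speed limits (rad/s): [2.79, 2.79, 3.14, 3.14, 3.14, 3.14].

INTERFACE

Orientations are given as a rotation vector (axis times angle).
In Python, from plant import * gives the robot as it stands.
- The arm moves only by the shell command python3 -m pendant 'ROWS' [FORCE]. ROWS is JSON, a list of rows, each an object with "turn": the turn, a rotation vector about the tool's x, y, z in degrees, a list of three; "dp": the shift along the tool's x, y, z in m, a list of three; "grip": the opening, from -1 (shut) to 1 (fully open). A call has 1 to 20 rows; each row shifts and turns the commanded pose from where the row before left it, along the tool's axes as they then stand; what a row does not reach is not made up. A row lasts 1/8 s, in which the tool goes at most 62.5 mm and 10.7 degrees, less where a joint would pass 70% of its speed; a pose out of reach is approached as far as the arm can. A call is refused whole if a number of a shift passes 0.0625 or a number of a turn 10.7, either way. A call with a gripper value outside its range is refused whole. The fingers move at their own pace and stop on an object; FORCE is the grip in N (left out, the last holds). Time passes only in rows, so rows that do not move let the fingers close. It gives the time, the measured TCP pose, the force, the opening and the grip force at its end, in the units of the state.
- state(): the state, without advancing time (a new reading comes with each control period).
- capture(name): name is "side" or "top"; returns a dict with "frame" (384x512x3 uint8, red, green, blue), "range_z" (384x512 float32, m along the optical axis (not along the pixel's ray), 0 where there is no reading), "fx", "fy", "cx", "cy" (pixels), "distortion" ([k1, k2, p1, p2, k3] as OpenCV has them; the pictures are not rectified), "R" (3x3) and "t" (3): a world point X has camera coordinates R X + t. Camera axes: x right, y down, z forward; pixel columns grow to the right and rows downward; lengths in m; the calibration is good to about 2 mm. A picture is of the moment at which its call begins.
- close_job(): hands the job in; it is judged then, once.
Trained networks look in a picture, given as the dict that the camera call returned (one of the last four; its "shot" number tells which), for a name from the list of things; names that differ only in an ending like _2 or _b are one class to them, and where a whole thing is asked for, a point or a joint stands for the part that bears it (a point fixed in the world has none). Each returns a list of dicts, best first, with "conf" (0 to 1); they miss things now and then, are a little off and sometimes report something else, mostly with a low value. They report only what shows in the picture. A call takes as long as a camera call. They do not tell look-alikes from the thing itself.
- spot_in(picture, name): "xy" ([column, row] in pixels, amid what is visible of it).
- silhouettes(picture, name): "region" (384x512 bool, what is visible of it) and "xy" ([column, row] in pixels, amid what is visible of it).
- place_of(picture, name): "xy" ([column, row] in pixels: a listed point, or the origin of a listed thing).
The state is a dict: "time": time; "joint_pos": joint angles; "dq": joint speeds; "tau": joint torques, N m; "eef_pos": TCP position; "eef_rot": TCP orientation; "force": force on the tool from outside, world axes, zero at the start; "wrist_torque": the same for the moment, N m; "gripper_width": opening from 0.0 (shut) to 1.0 (fully open); "gripper_force": force on a finger pad.
Only numpy, scipy, OpenCV 4.12 (cv2) and the standard library are available. Lean on these libraries where they do the work, as an engineer would, in place of code of your own. Each camera call takes 0.05 s, during which the arm holds its last target. There are 200 camera calls.

## Working session

There is one attempt and no reset: what is moved stays moved. The work goes in short steps, Python scripts to look and compute and a shell command to move; the robot and the scene stay as the last step left them, time stands still between calls to the robot, and variables do not carry over. Pictures are saved under pics/ and viewed, at most 13 in all, crops included, and the job is handed in when it is done.

```bash
mkdir -p pics; ls
cat > h.py <<'E'
from plant import *
import numpy as np, cv2
from scipy.spatial.transform import Rotation as Ro
def K(c): return np.array([[c['fx'],0,c['cx']],[0,c['fy'],c['cy']],[0,0,1.]])
def ray(c,uv):
    n=cv2.undistortPoints(np.array(uv,float).reshape(-1,1,2),K(c),np.array(c['distortion'],float)).reshape(-1,2)
    R=np.array(c['R']);t=np.array(c['t'])
    return -R.T@t,(np.c_[n,np.ones(len(n))]@R)
def atz(c,uv,z):
    o,d=ray(c,uv); return o+d*((z-o[2])/d[:,2])[:,None]
def deproj(c,uv):
    uv=np.array(uv,float).reshape(-1,2);o,d=ray(c,uv)
    r=c['range_z'][uv[:,1].round().astype(int),uv[:,0].round().astype(int)]
    return o+d*r[:,None]
def proj(c,X):
    return cv2.projectPoints(np.array(X,float).reshape(-1,1,3),cv2.Rodrigues(np.array(c['R'],float))[0],np.array(c['t'],float),K(c),np.array(c['distortion'],float))[0].reshape(-1,2)
def tri(c1,u1,c2,u2):
    o1,d1=ray(c1,u1);o2,d2=ray(c2,u2);d1=d1[0];d2=d2[0]
    A=np.c_[d1,-d2];s=np.linalg.lstsq(A,o2-o1,rcond=None)[0]
    p,q=o1+d1*s[0],o2+d2*s[1];return (p+q)/2,np.linalg.norm(p-q)
E
python3 - <<'E'
from h import *
np.set_printoptions(precision=4,suppress=True)
cs={n:capture(n) for n in('side','top')}
cv2.imwrite('pics/a.png',np.vstack([cs['side']['frame'],cs['top']['frame']])[:,:,::-1][:, :])
im=np.hstack([cs['side']['frame'],cs['top']['frame']])[:,:,::-1]
cv2.imwrite('pics/a.png',cv2.resize(im,(800,300),interpolation=cv2.INTER_AREA))
for n,c in cs.items(): cv2.imwrite(f'pics/{n}0.png',cv2.resize(c['frame'][:,:,::-1],(800,600)))
for n,c in cs.items():
    print(n,'cam at',-np.array(c['R']).T@c['t'])
    for k in ['lift_pack','neck','stud_tip','stopper','stopper_eye','gauge_rod','rod_stop','rod_tip','bowl','balm_tin','mitt','finger_brush']:
        for r in place_of(c,k)[:4]: print(n,k,np.round(r['xy'],1),round(r['conf'],2),deproj(c,r['xy'])[0])
print(state())
E
```

```text
pics
side cam at [ 0.2088 -0.7057  0.8457]
side lift_pack [265.5 227.6] 0.96 [ 0.4238 -0.1496  0.1482]
side neck [299.3 179.5] 0.5 [ 0.5567 -0.0384  0.1693]
side stud_tip [269.  162.6] 0.67 [0.4994 0.0379 0.181 ]
side stopper [301.6 177.4] 0.56 [ 0.5625 -0.0388  0.1755]
side stopper_eye [305.8 169. ] 0.68 [ 0.5809 -0.0219  0.1857]
side gauge_rod [152.5 172.8] 0.75 [0.1928 0.2765 0.0276]
side gauge_rod [246.  148.1] 0.52 [0.5174 0.3088 0.0268]
side gauge_rod [288.3 134.4] 0.5 [0.6889 0.3412 0.0252]
side gauge_rod [267.1 160.8] 0.48 [0.5751 0.2504 0.001 ]
side rod_stop [166.9 162.8] 0.87 [0.2446 0.3131 0.027 ]
side rod_stop [301.4 144.9] 0.66 [0.7147 0.279  0.0165]
side rod_stop [227.  151.6] 0.61 [0.4514 0.3182 0.0202]
side rod_tip [198.7 148.9] 0.87 [0.3654 0.3882 0.0007]
side rod_tip [317.7 156.2] 0.8 [ 0.7565  0.2259 -0.0046]
side rod_tip [182.6 149.9] 0.73 [0.3084 0.3844 0.0127]
side bowl [360.6 235.4] 0.64 [ 0.715  -0.1466  0.0042]
side balm_tin [226.8 150.7] 0.71 [0.4515 0.3208 0.0221]
side balm_tin [327.  181.5] 0.53 [0.7108 0.0674 0.0257]
side mitt [394.6 322.7] 0.86 [ 0.6488 
[... 1180 characters left out ...]
lm_tin [237.6 124.9] 0.67 [0.7136 0.0897 0.0278]
top balm_tin [274.9 154.2] 0.37 [ 0.5774 -0.0376  0.1803]
top mitt [367.5 143.4] 0.61 [ 0.6532 -0.3864  0.0289]
top finger_brush [131.6 159.3] 0.5 [0.5855 0.4748 0.0142]
{'time': 1.3, 'joint_pos': array([ 1.4496,  0.3847,  0.0079, -0.    , -1.194 , -0.2586]), 'dq': array([-0.0014, -0.    ,  0.0014,  0.0023,  0.0005, -0.0006]), 'tau': array([  0.0009, -39.0472,  18.7619,   4.2242,   0.0154,  -0.    ]), 'eef_pos': array([0.2317, 0.5805, 0.2225]), 'eef_rot': array([-3.0851,  0.593 ,  0.    ]), 'force': array([-0.091 ,  0.4918, -0.0351]), 'wrist_torque': array([-0.0128, -0.001 , -0.0311]), 'gripper_force': 0.0, 'gripper_width': 1.0022357946286917}
```

View pics/top0.png

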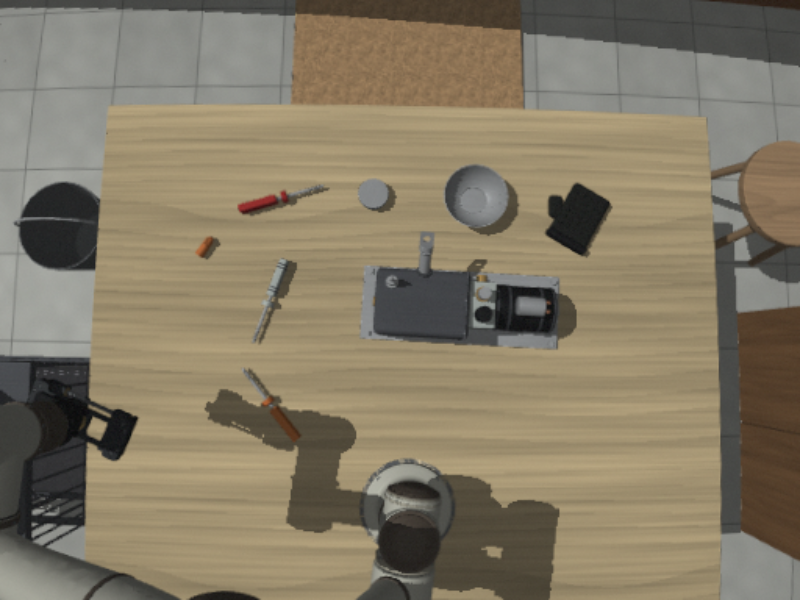

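View pics/side0.png

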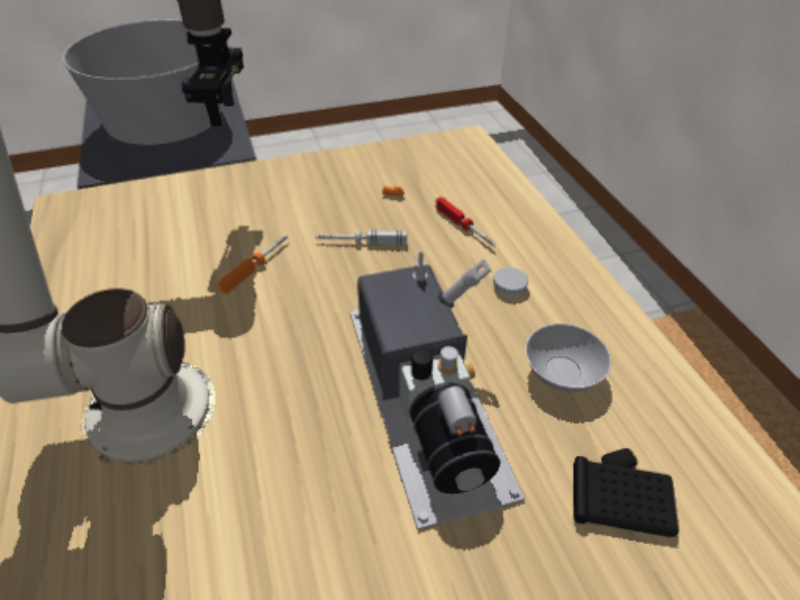

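The top picture (800x600) shows three rod-shaped things: silver at (270,300), orange at (270,405) and red at (282,198). The silver one is the gauge rod, since red and orange are excluded. The stopper is at (426,240), with its eye plate up and away from the robot, and the stud is at (391,281). The finger brush is at (205,246), the tin at (373,194), the bowl at (477,197) and the mitt at (580,218). I'll measure next and check the choice in a crop.

Run:
```python
from h import *
np.set_printoptions(precision=4,suppress=True)
cs={n:capture(n) for n in('side','top')}
t,s=cs['top'],cs['side']
a=cv2.resize(t['frame'][160:225,150:200],(400,520),interpolation=cv2.INTER_CUBIC)
b=cv2.resize(t['frame'][140:205,240:290],(400,520),interpolation=cv2.INTER_CUBIC)
cv2.imwrite('pics/crop.png',np.hstack([a,b])[:,:,::-1])
def cloud(c):
    v,u=np.mgrid[0:384,0:512];uv=np.c_[u.ravel(),v.ravel()];ok=c['range_z'].ravel()>0
    uv=uv[ok];return deproj(c,uv),uv
for n,c in cs.items():
    P,uv=cloud(c)
    m=(P[:,0]>.25)&(P[:,0]<.7)&(P[:,1]>-.45)&(P[:,1]<.2)
    q=P[m&(P[:,2]>.124)&(P[:,2]<.140)&(P[:,1]>-.12)]
    print(n,'tank z',np.median(q[:,2]),'rect',cv2.minAreaRect(q[:,:2].astype(np.float32)),len(q))
    q=P[m&(P[:,2]>.16)]; print(' neck/stud pts',len(q)); 
    q2=q[(q[:,0]>.53)]; print(' neck',q2.mean(0),'dir',np.linalg.svd(q2-q2.mean(0))[2][0],'max',q2[np.argmax(q2[:,2])])
    q3=q[(q[:,0]<.53)&(q[:,1]>0)]; print(' stud',q3.mean(0),q3.max(0),q3.min(0))
    # rod: points above bench near
    q=P[(P[:,2]>.008)&(P[:,2]<.05)&(P[:,0]>.36)&(P[:,0]<.62)&(P[:,1]>.25)&(P[:,1]<.40)]
    w=q[:,:2]-q[:,:2].mean(0);d=np.linalg.svd(w)[2][0]; d=d*(-np.sign(d[0]))
    pr=w@d
    print(' rod',q.mean(0),'dir',d,'ends',q[:,:2].mean(0)+d*pr.min(),q[:,:2].mean(0)+d*pr.max(),pr.max()-pr.min())
    hnd=q[pr<pr.min()+.085]; print(' handle rect',cv2.minAreaRect(hnd[:,:2].astype(np.float32)),np.percentile(hnd[:,2],95))
best={}
for k in ['stud_tip','stopper_eye','neck','stopper']:
    u1=place_of(s,k)[0]['xy'];u2=place_of(t,k)[0]['xy'];print(k,tri(s,u1,t,u2))
```

```text
side tank z 0.13072918052049032 rect ((0.46455758810043335, -0.024256214499473572), (0.1983262449502945, 0.15627777576446533), 86.57296752929688) 2631
 neck/stud pts 224
 neck [ 0.5686 -0.0328  0.1762] dir [-0.8706 -0.0623 -0.488 ] max [ 0.5894 -0.0343  0.1936]
 stud [0.4985 0.0377 0.1696] [0.5055 0.0448 0.1868] [0.4918 0.0299 0.1601]
 rod [0.4858 0.3123 0.0205] dir [-0.9368  0.3499] ends [0.5575 0.2855] [0.368  0.3563] 0.2022853669788771
 handle rect ((0.5196303725242615, 0.3045915961265564), (0.02538280189037323, 0.08342181146144867), 72.18086242675781) 0.029935520975551022
top tank z 0.13190953663202132 rect ((0.46018117666244507, -0.023865118622779846), (0.19546137750148773, 0.14810359477996826), 86.66754150390625) 2437
 neck/stud pts 158
 neck [ 0.5692 -0.0303  0.1785] dir [-0.8782  0.024  -0.4776] max [ 0.5906 -0.0368  0.1964]
 stud [0.4989 0.0383 0.1691] [0.5059 0.0467 0.1884] [0.4929 0.0307 0.1602]
 rod [0.4883 0.3145 0.0242] dir [-0.9417  0.3363] ends [0.5619 0.2881] [0.3708 0.3564] 0.20295590786413265
 handle rect ((0.5224883556365967, 0.3036995232105255), (0.01894843578338623, 0.08494166284799576), 71.60851287841797) 0.032756721563824864
stud_tip (array([0.4983, 0.0334, 0.1817]), np.float64(0.0039036506052395324))
stopper_eye (array([ 0.5625, -0.0423,  0.205 ]), np.float64(0.010420759251652372))
neck (array([ 0.5695, -0.022 ,  0.1508]), np.float64(0.0028852127227064796))
stopper (array([ 0.5668, -0.0326,  0.1665]), np.float64(0.004465912702924074))
```

View pics/crop.png

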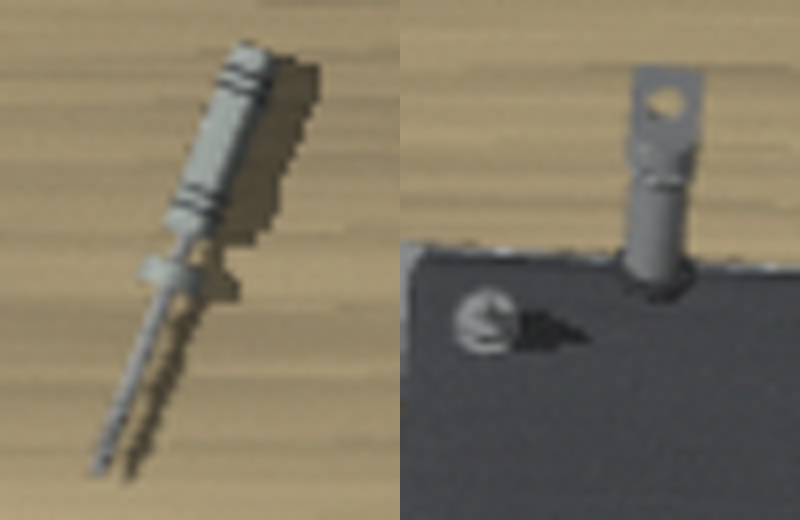

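The crop confirms the choice: the silver rod has its handle top right and its tip at lower left (top picture about (162,219)). The stopper's eye plate points outward from the slanting neck, and the stud's pin is to the left. Next I'll fit the known geometry to the depth clouds of both cameras.

```bash
cat > fit.py <<'E'
from h import *
from scipy.optimize import least_squares
np.set_printoptions(precision=4,suppress=True)
def box(p,lo,hi):
    lo,hi=np.array(lo),np.array(hi);q=np.abs(p-(lo+hi)/2)-(hi-lo)/2
    return np.linalg.norm(np.maximum(q,0),axis=1)+np.minimum(q.max(1),0)
def cyl(p,a,n,r,l0,l1):
    n=np.array(n)/np.linalg.norm(n);w=p-np.array(a);h=w@n;rr=np.linalg.norm(w-np.outer(h,n),axis=1)
    q=np.c_[rr-r,np.abs(h-(l0+l1)/2)-(l1-l0)/2]
    return np.linalg.norm(np.maximum(q,0),axis=1)+np.minimum(q.max(1),0)
def stopper(p): # own frame
    return np.min([cyl(p,[0,0,0],[0,0,1],.0145,0,.012),box(p,[-.003,-.014,.012],[.003,.014,.040])],0)
NR=np.array([[.70711,0,.70711],[0,1,0],[-.70711,0,.70711]]) # neck axes as columns, pack frame
NO=np.array([.1,0,.165])
def pack(p,stop=True):
    d=[box(p,[-.075,-.1,0],[.065,.1,.132]),cyl(p,NO,[1,0,1],.012,-.07,0),cyl(p,NO,[1,0,1],.0145,-.004,0),
       cyl(p,[.035,.066,0],[0,0,1],.004,.162,.186),cyl(p,[.035,.066,0],[0,0,1],.009,.132,.162)]
    if stop:d.append(stopper((p-NO)@NR))
    return np.min(d,0)
def rod(p):
    return np.min([box(p,[-.045,-.009,-.0145],[.045,.009,.0145]),cyl(p,[0,0,0],[1,0,0],.0145,.058,.07),cyl(p,[0,0,0],[1,0,0],.004,.045,.155)],0)
def cloud(c):
    v,u=np.mgrid[0:384,0:512];uv=np.c_[u.ravel(),v.ravel()];uv=uv[c['range_z'].ravel()>0];return deproj(c,uv)
def fit2(P,sdf,x0,z0,w=None):
    def f(x): 
        R=Ro.from_euler('z',x[2]).as_matrix();return sdf((P-[x[0],x[1],z0+x[3]])@R)
    r=least_squares(f,list(x0)+[0],loss='soft_l1',f_scale=.0015,x_scale=[.01,.01,.05,.01]);return r.x,np.median(np.abs(r.fun))
E
python3 - <<'E'
from fit import *
A=[];B=[]
for n in('side','top'):
    c=capture(n);P=cloud(c)
    o=np.array([.4605,-.025,0]);yw=np.deg2rad(-3.4);L=(P-o)@Ro.from_euler('z',yw).as_matrix()
    m=(L[:,0]>-.1)&(L[:,0]<.15)&(L[:,1]>-.095)&(L[:,1]<.12)&(L[:,2]>.06)
    # thin out tank top far from edges, to weight edges and neck
    a=P[m];x,e=fit2(a,pack,[*o[:2],yw],0);print(n,'pack',x,np.rad2deg(x[2]),e,len(a));A.append(a)
    k=L[m,2]>.145;x,e=fit2(a[k],pack,[*o[:2],yw],0);print('  neck+stud only',x,np.rad2deg(x[2]),e,k.sum())
    m=(P[:,2]>.006)&(P[:,2]<.05)&(P[:,0]>.36)&(P[:,0]<.62)&(P[:,1]>.25)&(P[:,1]<.40)
    x,e=fit2(P[m],rod,[.5215,.304,np.deg2rad(161)],.0145);print(n,'rod',x,np.rad2deg(x[2]),e,m.sum());B.append(P[m])
A=np.vstack(A);B=np.vstack(B)
x,e=fit2(A,pack,[.4605,-.025,-.06],0);print('pack',x,np.rad2deg(x[2]),e)
x,e=fit2(A[A[:,2]>.145],pack,[.4605,-.025,-.06],0);print('pack up',x,np.rad2deg(x[2]),e)
x,e=fit2(B,rod,[.5215,.304,np.deg2rad(161)],.0145);print('rod',x,np.rad2deg(x[2]),e)
E
```

```text
side pack [ 0.4617 -0.0233 -0.0504 -0.0012] -2.8897124393660136 0.0009272191988425049 3259
  neck+stud only [ 0.4626 -0.0242 -0.045  -0.0018] -2.5790384985824604 0.0009664477803166089 324
side rod [ 0.5195  0.3052  2.8133 -0.0005] 161.19064311988583 0.0011099378602444157 315
top pack [ 0.4624 -0.0271 -0.0396 -0.    ] -2.271437086579927 0.0013663690170799322 2716
  neck+stud only [ 0.4632 -0.0267 -0.034   0.0005] -1.9480825110683966 0.0009191569267691119 197
top rod [0.5237 0.3043 2.8068 0.0011] 160.81937295364173 0.0013489097089374484 276
pack [ 0.4618 -0.0241 -0.0486 -0.0007] -2.787347448834136 0.001182101667578539
pack up [ 0.4634 -0.0251 -0.04   -0.0004] -2.290889601381445 0.0011425027439220664
rod [0.52   0.3053 2.8124 0.0002] 161.1357987026017 0.001226527612768532
```

```bash
cat > plan.py <<'E'
from h import *
np.set_printoptions(precision=4,suppress=True)
PX,PY,YAW=.4628,-.0250,np.deg2rad(-2.4)
RP=Ro.from_euler('z',YAW).as_matrix();OP=np.array([PX,PY,0.])
NR=np.array([[.70711,0,.70711],[0,1,0],[-.70711,0,.70711]])
def W(p): return OP+RP@np.array(p)
NECK=W([.1,0,.165]);RN=RP@NR; STUD=W([.035,.066,.188])
def toolR(yaw,pitch): # tool x heading yaw, tool y to the right, z down; pitch forward (deg)
    y=np.deg2rad(yaw);R=np.array([[np.cos(y),np.sin(y),0],[np.sin(y),-np.cos(y),0],[0,0,-1.]])
    return R@Ro.from_euler('y',pitch,degrees=True).as_matrix()
def cur(): 
    s=state();return Ro.from_rotvec(s['eef_rot']).as_matrix(),np.array(s['eef_pos']),s
def go(Rt,pt,N,grasp=True):
    """rows to bring the grasp point (or TCP) to pt with orientation Rt"""
    R,p,s=cur();q=np.array(pt)-(Rt[:,2]*.019 if 0 else 0)
    if grasp: q=q+Rt[:,2]*.019
    rel=R.T@Rt;P=R.T@(q-p);r=Ro.from_matrix(rel).as_rotvec()/N;S=np.zeros((3,3))
    for k in range(N): S+=Ro.from_rotvec(r*k).as_matrix()
    print('N',N,'turn',np.round(np.rad2deg(r),2),'dp',np.round(np.linalg.solve(S,P),4),'| TCP',p,'->',q)
E
python3 - <<'E'
from plan import *
print(NECK,STUD,RN)
eye=W([.1,0,.165])+RN[:,2]*.0265
print('eye',eye)
Rt=toolR(np.rad2deg(YAW),45)
go(toolR(np.rad2deg(YAW),0),[.45,.0,.34],16)
go(Rt,eye-Rt[:,2]*.08,20)
E
```

```text
[ 0.5627 -0.0292  0.165 ] [0.5005 0.0395 0.188 ] [[ 0.7065  0.0419  0.7065]
 [-0.0296  0.9991 -0.0296]
 [-0.7071  0.      0.7071]]
eye [ 0.5814 -0.03    0.1837]
N 16 turn [ 0.   -0.   -1.21] dp [ 0.0214  0.0326 -0.0062] | TCP [0.2317 0.5805 0.2225] -> [0.45  0.    0.321]
N 20 turn [ 0.38  2.23 -0.92] dp [0.021  0.0265 0.0073] | TCP [0.2317 0.5805 0.2225] -> [ 0.5383 -0.0282  0.2269]
```

```bash
python3 -m pendant '[{"turn":[0,0,-1.2],"dp":[0.0214,0.0326,-0.0062],"grip":1},{"turn":[0,0,-1.2],"dp":[0.0214,0.0326,-0.0062],"grip":1},{"turn":[0,0,-1.2],"dp":[0.0214,0.0326,-0.0062],"grip":1},{"turn":[0,0,-1.2],"dp":[0.0214,0.0326,-0.0062],"grip":1},{"turn":[0,0,-1.2],"dp":[0.0214,0.0326,-0.0062],"grip":1},{"turn":[0,0,-1.2],"dp":[0.0214,0.0326,-0.0062],"grip":1},{"turn":[0,0,-1.2],"dp":[0.0214,0.0326,-0.0062],"grip":1},{"turn":[0,0,-1.2],"dp":[0.0214,0.0326,-0.0062],"grip":1},{"turn":[0,0,-1.2],"dp":[0.0214,0.0326,-0.0062],"grip":1},{"turn":[0,0,-1.2],"dp":[0.0214,0.0326,-0.0062],"grip":1},{"turn":[0,0,-1.2],"dp":[0.0214,0.0326,-0.0062],"grip":1},{"turn":[0,0,-1.2],"dp":[0.0214,0.0326,-0.0062],"grip":1},{"turn":[0,0,-1.2],"dp":[0.0214,0.0326,-0.0062],"grip":1},{"turn":[0,0,-1.2],"dp":[0.0214,0.0326,-0.0062],"grip":1},{"turn":[0,0,-1.2],"dp":[0.0214,0.0326,-0.0062],"grip":1},{"turn":[0,0,-1.2],"dp":[0.0214,0.0326,-0.0062],"grip":1}]'
python3 - <<'E'
from plan import *
eye=NECK+RN[:,2]*.0265
Rt=toolR(np.rad2deg(YAW),45)
go(Rt,eye-Rt[:,2]*.08,10)
print(cur()[2]['joint_pos'])
E
```

```text
time: 3.9
eef_pos: [0.4498, -0.0025, 0.3223]
eef_rot: [-3.14, 0.069, -0.001]
force: [-0.0, 0.0, 0.2]
gripper_width: 1.006
gripper_force: 0.0
N 10 turn [ 0.    4.5  -0.01] dp [0.0052 0.0022 0.0124] | TCP [ 0.4498 -0.0025  0.3223] -> [ 0.5383 -0.0282  0.2269]
[ 0.3577  0.017  -0.2143 -0.     -1.3386  1.169 ]
```

```bash
python3 -m pendant '[{"turn":[0,4.5,0],"dp":[0.0052,0.0022,0.0124],"grip":1},{"turn":[0,4.5,0],"dp":[0.0052,0.0022,0.0124],"grip":1},{"turn":[0,4.5,0],"dp":[0.0052,0.0022,0.0124],"grip":1},{"turn":[0,4.5,0],"dp":[0.0052,0.0022,0.0124],"grip":1},{"turn":[0,4.5,0],"dp":[0.0052,0.0022,0.0124],"grip":1},{"turn":[0,4.5,0],"dp":[0.0052,0.0022,0.0124],"grip":1},{"turn":[0,4.5,0],"dp":[0.0052,0.0022,0.0124],"grip":1},{"turn":[0,4.5,0],"dp":[0.0052,0.0022,0.0124],"grip":1},{"turn":[0,4.5,0],"dp":[0.0052,0.0022,0.0124],"grip":1},{"turn":[0,4.5,0],"dp":[0.0052,0.0022,0.0124],"grip":1},{"turn":[0,0,0],"dp":[0,0,0],"grip":1}]'
python3 - <<'E'
from plan import *
eye=NECK+RN[:,2]*.0265
Rt=toolR(np.rad2deg(YAW),45)
go(Rt,eye,6)
print(cur()[2]['joint_pos'])
E
```

```text
time: 5.28
eef_pos: [0.5322, -0.0307, 0.2818]
eef_rot: [2.911, -0.082, 1.07]
force: [0.2, 0.9, -0.2]
gripper_width: 1.001
gripper_force: 0.0
N 6 turn [ 0.26  0.77 -0.03] dp [-0.0048 -0.0008  0.0208] | TCP [ 0.5322 -0.0307  0.2818] -> [ 0.5949 -0.0305  0.1703]
[ 0.1447 -0.1198 -0.9357  1.1723 -0.1604  0.2555]
```

Run:
```python
from plan import *
eye=NECK+RN[:,2]*.0265
Rt=toolR(np.rad2deg(YAW),45)
go(Rt,eye-Rt[:,2]*.035,5)
```

```text
N 5 turn [ 0.32  0.92 -0.04] dp [-0.0061 -0.0008  0.0179] | TCP [ 0.5322 -0.0307  0.2818] -> [ 0.5701 -0.0295  0.1951]
```

```bash
python3 -m pendant '[{"turn":[0.3,0.9,0],"dp":[-0.0061,-0.0008,0.0179],"grip":1},{"turn":[0.3,0.9,0],"dp":[-0.0061,-0.0008,0.0179],"grip":1},{"turn":[0.3,0.9,0],"dp":[-0.0061,-0.0008,0.0179],"grip":1},{"turn":[0.3,0.9,0],"dp":[-0.0061,-0.0008,0.0179],"grip":1},{"turn":[0.3,0.9,0],"dp":[-0.0061,-0.0008,0.0179],"grip":1},{"turn":[0,0,0],"dp":[0,0,0],"grip":1}]'
python3 - <<'E'
from plan import *
eye=NECK+RN[:,2]*.0265
Rt=toolR(np.rad2deg(YAW),45)
go(Rt,eye-Rt[:,2]*.035,2)
go(Rt,eye,4)
R,p,s=cur();print(s['joint_pos'],R)
c=capture('side');u,v=298,172
cv2.imwrite('pics/g1.png',cv2.resize(c['frame'][120:230,220:370],(750,550),interpolation=cv2.INTER_CUBIC)[:,:,::-1])
E
```

```text
time: 6.02
eef_pos: [0.5574, -0.023, 0.2649]
eef_rot: [2.943, -0.074, 1.023]
force: [-0.3, 0.3, 0.4]
gripper_width: 0.994
gripper_force: 0.0
N 2 turn [ 0.38  3.34 -0.09] dp [-0.0175  0.0027  0.0309] | TCP [ 0.5574 -0.023   0.2649] -> [ 0.5701 -0.0295  0.1951]
N 4 turn [ 0.19  1.67 -0.04] dp [-0.0083  0.0013  0.0241] | TCP [ 0.5574 -0.023   0.2649] -> [ 0.5949 -0.0305  0.1703]
[ 0.1689 -0.047  -0.8884  1.0984 -0.1605  0.3072] [[ 0.7836 -0.0529  0.619 ]
 [-0.0367 -0.9986 -0.0388]
 [ 0.6202  0.0077 -0.7844]]
```

View pics/g1.png

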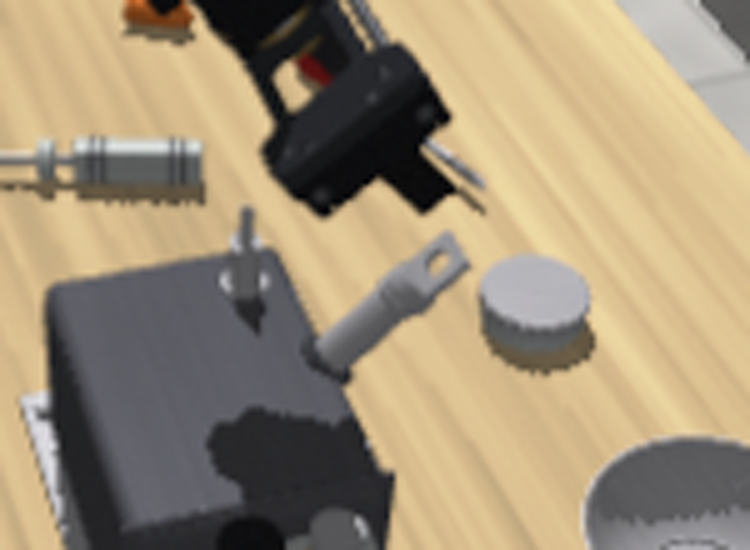

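The crop shows the open fingers about 7 cm above the eye plate at (445,255). The arm is at its j5 limit, so a 45° tool pitch isn't reachable here. I'll use a 25° pitch instead.

Run:
```python
from plan import *
eye=NECK+RN[:,2]*.0265
Rt=toolR(np.rad2deg(YAW),25)
go(Rt,eye-Rt[:,2]*.035,6)
```

```text
N 6 turn [ 0.12 -2.22 -0.05] dp [-0.0035  0.0009  0.011 ] | TCP [ 0.5572 -0.0231  0.265 ] -> [ 0.5747 -0.0297  0.1982]
```

```bash
python3 -m pendant '[{"turn":[0,-2.2,0],"dp":[-0.0035,0.0009,0.011],"grip":1},{"turn":[0,-2.2,0],"dp":[-0.0035,0.0009,0.011],"grip":1},{"turn":[0,-2.2,0],"dp":[-0.0035,0.0009,0.011],"grip":1},{"turn":[0,-2.2,0],"dp":[-0.0035,0.0009,0.011],"grip":1},{"turn":[0,-2.2,0],"dp":[-0.0035,0.0009,0.011],"grip":1},{"turn":[0,-2.2,0],"dp":[-0.0035,0.0009,0.011],"grip":1},{"turn":[0,0,0],"dp":[0,0,0],"grip":1},{"turn":[0,0,0],"dp":[0,0,0],"grip":1}]'
python3 - <<'E'
from plan import *
eye=NECK+RN[:,2]*.0265
Rt=toolR(np.rad2deg(YAW),25)
go(Rt,eye-Rt[:,2]*.035,2)
go(Rt,eye,4)
R,p,s=cur();print(s['joint_pos'],R)
E
```

```text
time: 7.08
eef_pos: [0.5746, -0.0302, 0.1988]
eef_rot: [3.046, -0.078, 0.681]
force: [-0.3, 0.1, 0.6]
gripper_width: 1.001
gripper_force: 0.0
N 2 turn [ 0.34 -0.1  -0.2 ] dp [-0.0001 -0.0003  0.0003] | TCP [ 0.5746 -0.0302  0.1988] -> [ 0.5747 -0.0297  0.1982]
N 4 turn [ 0.17 -0.05 -0.1 ] dp [-0.0001 -0.0002  0.0089] | TCP [ 0.5746 -0.0302  0.1988] -> [ 0.5895 -0.0303  0.1665]
[ 0.2941  0.1259 -0.6231  0.3695 -0.4335  0.9194] [[ 0.9037 -0.0531  0.4249]
 [-0.0447 -0.9986 -0.0298]
 [ 0.4258  0.0079 -0.9048]]
```

```bash
python3 -m pendant '[{"turn":[0.17,0,-0.1],"dp":[0,-0.0002,0.009],"grip":1},{"turn":[0.17,0,-0.1],"dp":[0,-0.0002,0.009],"grip":1},{"turn":[0.17,0,-0.1],"dp":[0,-0.0002,0.009],"grip":1},{"turn":[0.17,0,-0.1],"dp":[0,-0.0002,0.009],"grip":0.3},{"turn":[0,0,0],"dp":[0,0,0],"grip":-0.1}, {"turn":[0,0,0],"dp":[0,0,0],"grip":-0.1},{"turn":[0,0,0],"dp":[0,0,0],"grip":-0.1}]' 15
python3 - <<'E'
from plan import *
eye=NECK+RN[:,2]*.0265
Rt=toolR(np.rad2deg(YAW),25)
go(Rt,eye,1)
for n in('side','top'):
    c=capture(n)
    X=proj(c,[eye])[0].astype(int);x,y=X
    im=cv2.resize(c['frame'][y-32:y+33,x-25:x+25],(400,520),interpolation=cv2.INTER_CUBIC)
    A=im if n=='side' else np.hstack([A,im])
cv2.imwrite('pics/g2.png',A[:,:,::-1])
E
```

```text
time: 7.95
eef_pos: [0.5903, -0.0301, 0.1665]
eef_rot: [3.057, -0.064, 0.684]
force: [0.3, 0.1, -0.1]
gripper_width: 0.633
gripper_force: 0.0
N 1 turn [-0.02 -0.22  0.01] dp [-0.0007  0.0003 -0.0004] | TCP [ 0.5903 -0.0301  0.1665] -> [ 0.5895 -0.0303  0.1665]
```

View pics/g2.png

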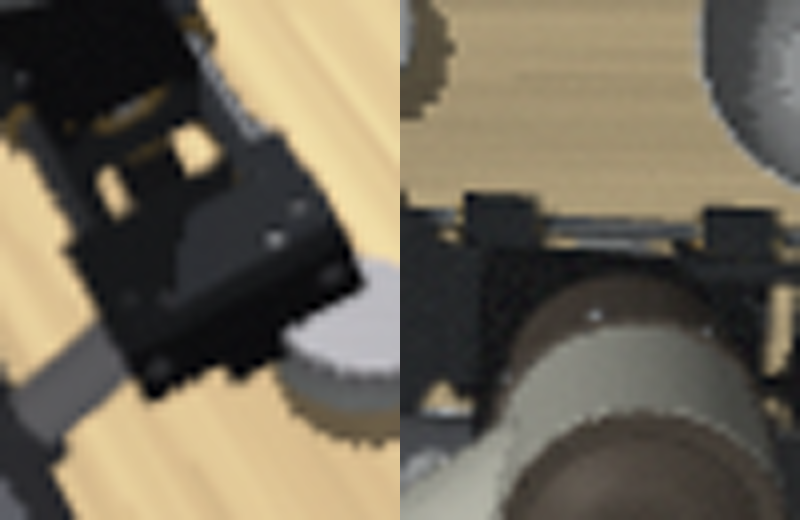

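The left half shows the finger over the eye plate with the neck at (60,370). The plate is between the fingers, which are still closing.

```bash
python3 -m pendant '[{"turn":[0,0,0],"dp":[0,0,0],"grip":-1},{"turn":[0,0,0],"dp":[0,0,0],"grip":-1},{"turn":[0,0,0],"dp":[0,0,0],"grip":-1},{"turn":[0,0,0],"dp":[0,0,0],"grip":-1},{"turn":[0,0,0],"dp":[0,0,0],"grip":-1},{"turn":[0,0,0],"dp":[0,0,0],"grip":-1}]' 20
python3 - <<'E'
from plan import *
Rt=toolR(np.rad2deg(YAW),25)
R,p,s=cur();print(s['force'],s['wrist_torque'])
go(R,p+RN[:,2]*.06,8,False)
E
```

```text
time: 8.8
eef_pos: [0.5903, -0.0301, 0.1661]
eef_rot: [3.057, -0.064, 0.683]
force: [-1.3, 0.6, 0.9]
gripper_width: 0.321
gripper_force: 20.0
[-1.2973  0.5611  0.9434] [0.0587 0.7931 0.0275]
N 8 turn [0. 0. 0.] dp [ 0.0071  0.     -0.0025] | TCP [ 0.5903 -0.0301  0.1661] -> [ 0.6326 -0.0319  0.2086]
```

Width is 27.9 mm, so the plate is held. Pulling out along the neck axis.

```bash
python3 -m pendant '[{"turn":[0,0,0],"dp":[0.0071,0,-0.0025],"grip":-1},{"turn":[0,0,0],"dp":[0.0071,0,-0.0025],"grip":-1},{"turn":[0,0,0],"dp":[0.0071,0,-0.0025],"grip":-1},{"turn":[0,0,0],"dp":[0.0071,0,-0.0025],"grip":-1},{"turn":[0,0,0],"dp":[0.0071,0,-0.0025],"grip":-1},{"turn":[0,0,0],"dp":[0.0071,0,-0.0025],"grip":-1},{"turn":[0,0,0],"dp":[0.0071,0,-0.0025],"grip":-1},{"turn":[0,0,0],"dp":[0.0071,0,-0.0025],"grip":-1},{"turn":[0,0,0],"dp":[0,0,-0.03],"grip":-1},{"turn":[0,0,0],"dp":[0,0,-0.03],"grip":-1},{"turn":[0,0,0],"dp":[0,0,0],"grip":-1}]' 25
python3 - <<'E'
from plan import *
R,p,s=cur();print(s['force'],s['wrist_torque'],s['joint_pos'])
# target: stopper level above stud
Rt=toolR(np.rad2deg(YAW),-20)
go(Rt,STUD+[0,0,.06],12)
for n in('side','top'):
    c=capture(n);g=p-R[:,2]*.019
    x,y=proj(c,[g])[0].astype(int)
    im=cv2.resize(c['frame'][y-26:y+39,x-25:x+25],(400,520),interpolation=cv2.INTER_CUBIC)
    A=im if n=='side' else np.hstack([A,im])
cv2.imwrite('pics/g3.png',A[:,:,::-1])
E
```

```text
time: 10.18
eef_pos: [0.6085, -0.0305, 0.2659]
eef_rot: [3.056, -0.063, 0.692]
force: [-0.3, 0.3, -0.4]
gripper_width: 0.32
gripper_force: 25.0
[-0.2611  0.3447 -0.3751] [ 0.0229  1.0055 -0.0035] [ 0.2787  0.1199 -0.4017  0.2275 -0.6359  1.0955]
N 12 turn [-0.01 -3.79  0.  ] dp [-0.0102 -0.0054  0.0022] | TCP [ 0.6085 -0.0305  0.2659] -> [0.494  0.0397 0.2301]
```

View pics/g3.png

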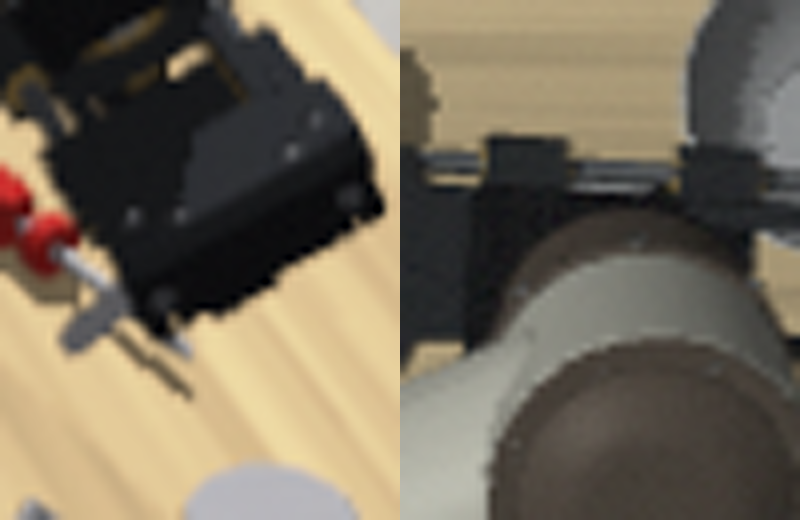

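```bash
cat >> plan.py <<'E'
# stopper in the tool, from the pose at the grasp
RG=Ro.from_rotvec([3.057,-.064,.683]).as_matrix();PG=np.array([.5903,-.0301,.1661])
EYE_T=RG.T@(NECK+RN[:,2]*.026-PG)
RST=RP@np.array([[0,0,1],[0,1,0],[-1,0,0.]])
RHANG=RST@RN.T@RG
def hang(dz,N,R=None):
    R=RHANG if R is None else R
    go(R,STUD+[0,0,dz]-R@EYE_T,N,False)
def eyenow():
    R,p,s=cur();return (p+R@EYE_T-STUD)*1e3,RST.T@R@RG.T@RN
E
python3 - <<'E'
from plan import *
print(EYE_T,RHANG);hang(.05,12)
E
```

```text
[-0.001   0.0002 -0.0196] [[ 0.94   -0.0422 -0.3386]
 [-0.0395 -0.9991  0.0147]
 [-0.3389 -0.0005 -0.9408]]
N 12 turn [ 0.   -3.75  0.  ] dp [-0.0101 -0.0055  0.0029] | TCP [ 0.6073 -0.0309  0.2623] -> [0.4948 0.04   0.2193]
```

```bash
python3 -m pendant '[{"turn":[0,-3.75,0],"dp":[-0.0101,-0.0055,0.0029],"grip":-1},{"turn":[0,-3.75,0],"dp":[-0.0101,-0.0055,0.0029],"grip":-1},{"turn":[0,-3.75,0],"dp":[-0.0101,-0.0055,0.0029],"grip":-1},{"turn":[0,-3.75,0],"dp":[-0.0101,-0.0055,0.0029],"grip":-1},{"turn":[0,-3.75,0],"dp":[-0.0101,-0.0055,0.0029],"grip":-1},{"turn":[0,-3.75,0],"dp":[-0.0101,-0.0055,0.0029],"grip":-1},{"turn":[0,-3.75,0],"dp":[-0.0101,-0.0055,0.0029],"grip":-1},{"turn":[0,-3.75,0],"dp":[-0.0101,-0.0055,0.0029],"grip":-1},{"turn":[0,-3.75,0],"dp":[-0.0101,-0.0055,0.0029],"grip":-1},{"turn":[0,-3.75,0],"dp":[-0.0101,-0.0055,0.0029],"grip":-1},{"turn":[0,-3.75,0],"dp":[-0.0101,-0.0055,0.0029],"grip":-1},{"turn":[0,-3.75,0],"dp":[-0.0101,-0.0055,0.0029],"grip":-1},{"turn":[0,0,0],"dp":[0,0,0],"grip":-1},{"turn":[0,0,0],"dp":[0,0,0],"grip":-1}]'
python3 - <<'E'
from fit import *
from plan import *
print(eyenow());hang(.012,4)
# look at the stopper: measure head/stem in the side picture
c=capture('side');P=cloud(c)
R,p,s=cur();e=p+R@EYE_T
x,y=proj(c,[e])[0].astype(int)
im=cv2.resize(c['frame'][y-30:y+35,x-40:x+40],(800,600),interpolation=cv2.INTER_CUBIC)
cv2.imwrite('pics/g4.png',im[:,:,::-1])
L=(P-e)@RST # stopper-like axes
m=(L[:,2]>-.062)&(L[:,2]<-.012)&(abs(L[:,1])<.03)&(abs(L[:,0])<.03)
q=L[m];print(len(q));
# fit head+stem in stopper frame (origin 26 mm from eye): shift xyz and two angles
def f(v):
    r=Ro.from_euler('xy',v[3:]).as_matrix();w=(q-v[:3])@r+[0,0,.026]
    return np.min([cyl(w,[0,0,0],[0,0,1],.0145,0,.012),cyl(w,[0,0,0],[0,0,1],.0055,-.032,0)],0)
r=least_squares(f,np.zeros(5),loss='soft_l1',f_scale=.0015,x_scale=[.01,.01,.01,.1,.1]);print('offset of eye (stopper axes)',r.x[:3],'ang deg',np.rad2deg(r.x[3:]),np.median(abs(r.fun)))
E
```

```text
time: 12.02
eef_pos: [0.4954, 0.0396, 0.2187]
eef_rot: [-3.087, 0.065, 0.54]
force: [0.2, -0.1, -0.4]
gripper_width: 0.315
gripper_force: 25.0
(array([ 0.588 , -0.3347, 49.4153]), array([[ 1.    ,  0.001 ,  0.0005],
       [-0.001 ,  1.    ,  0.0003],
       [-0.0005, -0.0003,  1.    ]]))
N 4 turn [ 0.02  0.01 -0.  ] dp [ 0.003  -0.0001  0.0088] | TCP [0.4954 0.0396 0.2187] -> [0.4948 0.04   0.1813]
133
offset of eye (stopper axes) [ 0.005  -0.0012 -0.0002] ang deg [2.7484 3.5727] 0.0008021999385367136
```

View pics/g4.png

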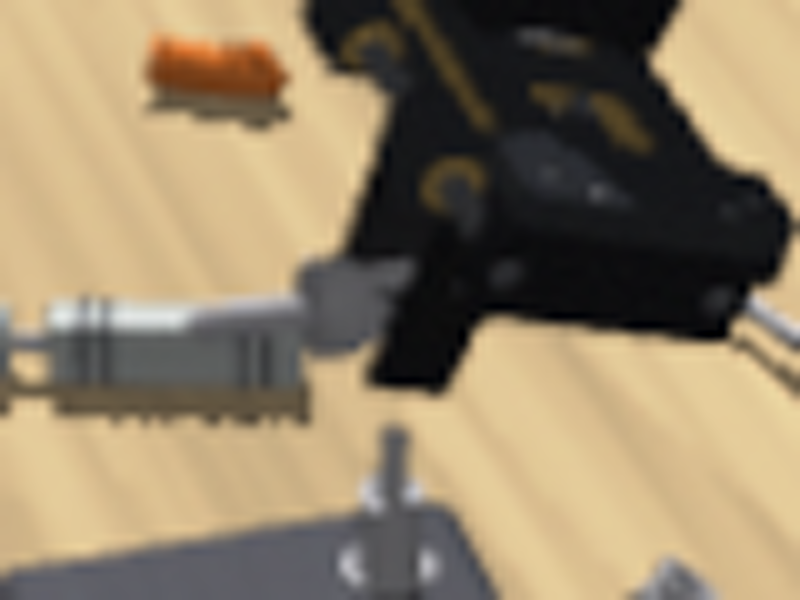

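The crop shows the stopper held level with its head at (345,305) and the fingers above the stud's pin at (395,440). I'll lower with a 1 mm y correction.

```bash
python3 -m pendant '[{"turn":[0,0,0],"dp":[0.003,-0.0004,0.0088],"grip":-1},{"turn":[0,0,0],"dp":[0.003,-0.0004,0.0088],"grip":-1},{"turn":[0,0,0],"dp":[0.003,-0.0004,0.0088],"grip":-1},{"turn":[0,0,0],"dp":[0.003,-0.0004,0.0088],"grip":-1},{"turn":[0,0,0],"dp":[0.0014,0,0.0038],"grip":-1},{"turn":[0,0,0],"dp":[0.0014,0,0.0038],"grip":-1},{"turn":[0,0,0],"dp":[0,0,0],"grip":-1}]'
python3 - <<'E'
from plan import *
print(eyenow()[0],cur()[2]['force'],cur()[2]['wrist_torque']);hang(-.010,3);hang(-.018,4)
E
```

```text
time: 12.95
eef_pos: [0.4948, 0.0415, 0.174]
eef_rot: [-3.087, 0.064, 0.54]
force: [0.1, 0.1, -1.1]
gripper_width: 0.322
gripper_force: 25.0
[-0.0529  1.51    4.7344] [ 0.1158  0.1081 -1.1242] [-0.0719 -0.8676 -0.0378]
N 3 turn [0.01 0.01 0.  ] dp [0.0017 0.0005 0.0046] | TCP [0.4948 0.0415 0.174 ] -> [0.4948 0.04   0.1593]
N 4 turn [0.01 0.01 0.  ] dp [0.002  0.0004 0.0053] | TCP [0.4948 0.0415 0.174 ] -> [0.4948 0.04   0.1513]
```

```bash
python3 -m pendant '[{"turn":[0,0,0],"dp":[0.0014,0.0001,0.0038],"grip":-1},{"turn":[0,0,0],"dp":[0.0014,0.0001,0.0038],"grip":-1},{"turn":[0,0,0],"dp":[0.0014,0.0001,0.0038],"grip":-1},{"turn":[0,0,0],"dp":[0,0,0],"grip":-1}]'
python3 - <<'E'
from plan import *
print(eyenow()[0],cur()[2]['force'],cur()[2]['wrist_torque']);
c=capture('side')
x,y=proj(c,[STUD-[0,0,.01]])[0].astype(int)
im=cv2.resize(c['frame'][y-30:y+30,x-40:x+40],(800,600),interpolation=cv2.INTER_CUBIC)
cv2.imwrite('pics/g5.png',im[:,:,::-1])
E
```

```text
time: 13.45
eef_pos: [0.4946, 0.0411, 0.1616]
eef_rot: [-3.087, 0.065, 0.541]
force: [0.3, -0.3, -1.0]
gripper_width: 0.313
gripper_force: 25.0
[-0.2205  1.1278 -7.6577] [ 0.2775 -0.3079 -0.9532] [-0.0747 -0.8105  0.0394]
```

View pics/g5.png

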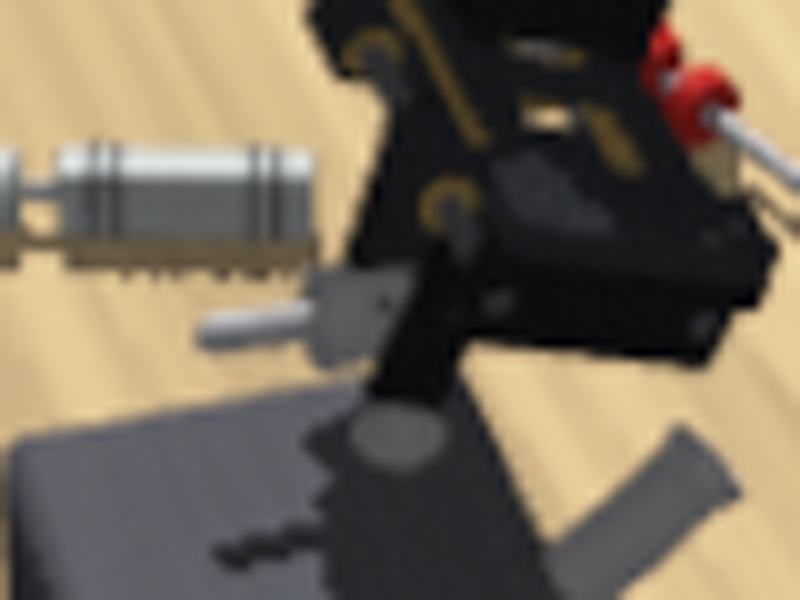

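The crop shows the stopper level with its head at (350,315), no contact force, and the pin's top already inside the hole behind the finger. I'll continue down.

```bash
python3 -m pendant '[{"turn":[0,0,0],"dp":[0.0014,0,0.0036],"grip":-1},{"turn":[0,0,0],"dp":[0.0014,0,0.0036],"grip":-1},{"turn":[0,0,0],"dp":[0.001,0,0.0026],"grip":-1},{"turn":[0,0,0],"dp":[0,0,0],"grip":-1}]'
python3 - <<'E'
from plan import *
print(eyenow()[0],cur()[2]['force'],cur()[2]['wrist_torque']);
E
```

```text
time: 14.0
eef_pos: [0.4949, 0.0411, 0.1512]
eef_rot: [-3.087, 0.065, 0.541]
force: [1.0, -0.2, -0.6]
gripper_width: 0.32
gripper_force: 25.0
[  0.1012   1.1719 -18.0569] [ 0.969  -0.1504 -0.6125] [-0.104  -0.7651 -0.0559]
```

```bash
python3 -m pendant '[{"turn":[0,0,0],"dp":[0,0,0],"grip":0.4},{"turn":[0,0,0],"dp":[0,0,0],"grip":0.4},{"turn":[0,0,0],"dp":[0,0,0],"grip":0.4},{"turn":[0,0,0],"dp":[0,0,0],"grip":0.4},{"turn":[0,0,0],"dp":[-0.005,0,-0.015],"grip":0.4},{"turn":[0,0,0],"dp":[-0.01,0,-0.03],"grip":0.4},{"turn":[0,0,0],"dp":[-0.015,0,-0.045],"grip":0.6},{"turn":[0,0,0],"dp":[-0.015,0,-0.045],"grip":0.6},{"turn":[0,0,0],"dp":[0,0,0],"grip":0.6}]'
python3 - <<'E'
from fit import *
from plan import *
c=capture('side')
x,y=proj(c,[STUD-[0,0,.015]])[0].astype(int)
im=cv2.resize(c['frame'][y-24:y+24,x-32:x+32],(800,600),interpolation=cv2.INTER_CUBIC)
cv2.imwrite('pics/g6.png',im[:,:,::-1])
# rod approach: tool pitch -20, grasp at rod x=.025
ry=np.deg2rad(161.1);d=np.array([np.cos(ry),np.sin(ry),0]);ro=np.array([.5212,.3048,.0145])
P=cloud(c)
m=(P[:,2]>.006)&(P[:,2]<.05)&(P[:,0]>.36)&(P[:,0]<.62)&(P[:,1]>.25)&(P[:,1]<.40);print('rod still',fit2(P[m],rod,[.5215,.304,ry],.0145))
Rt=toolR(161.1-180,-20)
go(Rt,ro+d*.025+[0,0,.10],14)
print(cur()[2]['joint_pos'])
E
```

```text
time: 15.12
eef_pos: [0.5005, 0.0411, 0.299]
eef_rot: [-3.088, 0.063, 0.522]
force: [0.4, -0.1, -0.5]
gripper_width: 0.799
gripper_force: 0.0
rod still (array([ 0.5197,  0.3055,  2.8201, -0.0003]), np.float64(0.0011749069557434456))
N 14 turn [ 0.39 -0.03  1.11] dp [ 0.0011 -0.0192  0.0148] | TCP [0.4993 0.0412 0.2964] -> [0.4914 0.315  0.0966]
[ 0.3266  0.3139  0.0902 -0.1229 -1.665   1.2108]
```

View pics/g6.png

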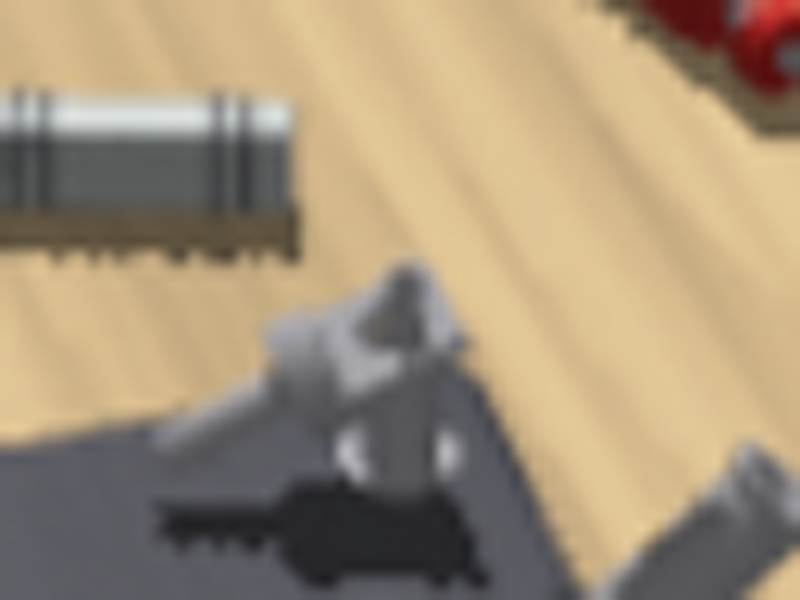

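The crop shows the stopper hanging with its eye on the pin (pin at (405,300)), head to the left resting by the shoulder, and the gripper clear. Next is the rod.

```bash
python3 -m pendant '[{"turn":[0.39,0,1.11],"dp":[0.0011,-0.0192,0.0148],"grip":0.6},{"turn":[0.39,0,1.11],"dp":[0.0011,-0.0192,0.0148],"grip":0.6},{"turn":[0.39,0,1.11],"dp":[0.0011,-0.0192,0.0148],"grip":0.6},{"turn":[0.39,0,1.11],"dp":[0.0011,-0.0192,0.0148],"grip":0.6},{"turn":[0.39,0,1.11],"dp":[0.0011,-0.0192,0.0148],"grip":0.6},{"turn":[0.39,0,1.11],"dp":[0.0011,-0.0192,0.0148],"grip":0.6},{"turn":[0.39,0,1.11],"dp":[0.0011,-0.0192,0.0148],"grip":0.6},{"turn":[0.39,0,1.11],"dp":[0.0011,-0.0192,0.0148],"grip":0.6},{"turn":[0.39,0,1.11],"dp":[0.0011,-0.0192,0.0148],"grip":0.6},{"turn":[0.39,0,1.11],"dp":[0.0011,-0.0192,0.0148],"grip":0.6},{"turn":[0.39,0,1.11],"dp":[0.0011,-0.0192,0.0148],"grip":0.6},{"turn":[0.39,0,1.11],"dp":[0.0011,-0.0192,0.0148],"grip":0.6},{"turn":[0.39,0,1.11],"dp":[0.0011,-0.0192,0.0148],"grip":0.6},{"turn":[0.39,0,1.11],"dp":[0.0011,-0.0192,0.0148],"grip":0.6},{"turn":[0,0,0],"dp":[0,0,0],"grip":0.3},{"turn":[0,0,0],"dp":[0,0,0],"grip":0.3}]'
python3 - <<'E'
from plan import *
ry=np.deg2rad(161.1);d=np.array([np.cos(ry),np.sin(ry),0]);ro=np.array([.5212,.3048,.0145])
Rt=toolR(161.1-180,-20)
go(Rt,ro+d*.025+[0,0,.0105],6)
print(cur()[2]['joint_pos'])
E
```

```text
time: 17.18
eef_pos: [0.4907, 0.3142, 0.0934]
eef_rot: [-3.002, 0.499, 0.524]
force: [0.7, 0.1, 0.1]
gripper_width: 0.681
gripper_force: 0.0
N 6 turn [ 0.02 -0.04 -0.  ] dp [ 0.005  -0.0002  0.0135] | TCP [0.4907 0.3142 0.0934] -> [0.4914 0.315  0.0071]
[ 0.681   0.5559  0.0149 -0.3071 -1.236   0.6921]
```

```bash
python3 -m pendant '[{"turn":[0,0,0],"dp":[0.005,-0.0002,0.0135],"grip":0.3},{"turn":[0,0,0],"dp":[0.005,-0.0002,0.0135],"grip":0.3},{"turn":[0,0,0],"dp":[0.005,-0.0002,0.0135],"grip":0.3},{"turn":[0,0,0],"dp":[0.005,-0.0002,0.0135],"grip":0.3},{"turn":[0,0,0],"dp":[0.005,-0.0002,0.0135],"grip":0.3},{"turn":[0,0,0],"dp":[0.005,-0.0002,0.0135],"grip":0.3},{"turn":[0,0,0],"dp":[0,0,0],"grip":-1},{"turn":[0,0,0],"dp":[0,0,0],"grip":-1},{"turn":[0,0,0],"dp":[0,0,0],"grip":-1},{"turn":[0,0,0],"dp":[0,0,0],"grip":-1},{"turn":[0,0,0],"dp":[0,0,0],"grip":-1},{"turn":[0,0,0],"dp":[0,0,0],"grip":-1},{"turn":[0,0,0],"dp":[0,0,0],"grip":-1},{"turn":[0,0,0],"dp":[0,0,0],"grip":-1}]' 40
python3 - <<'E'
from plan import *
R,p,s=cur();print(s['force'],s['joint_pos'],R)
E
```

```text
time: 18.92
eef_pos: [0.4916, 0.3151, 0.0074]
eef_rot: [-3.001, 0.499, 0.524]
force: [-0.7, -0.3, 3.3]
gripper_width: 0.203
gripper_force: 40.0
[-0.6927 -0.2828  3.3206] [ 0.6793  0.6606 -0.0385 -0.3286 -1.0859  0.7478] [[ 0.8902 -0.3231 -0.3211]
 [-0.3046 -0.9464  0.1077]
 [-0.3387  0.0019 -0.9409]]
```

```bash
python3 -m pendant '[{"turn":[0,0,0],"dp":[-0.0068,0,-0.0188],"grip":-1},{"turn":[0,0,0],"dp":[-0.0136,0,-0.0376],"grip":-1},{"turn":[0,0,0],"dp":[-0.0136,0,-0.0376],"grip":-1},{"turn":[0,0,0],"dp":[-0.0136,0,-0.0376],"grip":-1},{"turn":[0,0,0],"dp":[-0.0136,0,-0.0376],"grip":-1},{"turn":[0,0,0],"dp":[-0.0136,0,-0.0376],"grip":-1},{"turn":[0,0,0],"dp":[-0.0136,0,-0.0376],"grip":-1},{"turn":[0,0,0],"dp":[-0.0136,0,-0.0376],"grip":-1},{"turn":[0,0,0],"dp":[-0.0068,0,-0.0188],"grip":-1},{"turn":[0,0,0],"dp":[0,0,0],"grip":-1},{"turn":[0,0,0],"dp":[0,0,0],"grip":-1}]' 50
cat >> plan.py <<'E'
# rod in the tool
RR0=Ro.from_rotvec([-3.001,.499,.524]).as_matrix();PR0=np.array([.4916,.3151,.0074])
dx=np.array([-.9464,.3231,0]);RROD=np.c_[dx,np.cross([0,0,1],dx),[0,0,1]]
ROD_R=RR0.T@RROD
def rodp(c0=(.5212,.3048)):
    w=RR0.T@(np.array([*c0,.0145])-PR0);w[1]=0;return w
E
cat > rodfit.py <<'E'
from fit import *
from plan import *
def measure(save=None):
    out=[]
    for n in('side','top'):
        c=capture(n);R,p,s=cur();P=cloud(c)
        L=((P-p)@R-rodp())@ROD_R
        m=(L[:,0]>.040)&(L[:,0]<.165)&(abs(L[:,1])<.022)&(abs(L[:,2])<.022)
        q=L[m]
        def f(v):
            w=(q-v[:3])@Ro.from_euler('yz',v[3:]).as_matrix();return rod(w)
        r=least_squares(f,np.zeros(5),loss='soft_l1',f_scale=.0015,x_scale=[.01,.01,.01,.1,.1])
        # offset of the axis at rod x = 160
        tip=r.x[:3]+Ro.from_euler('yz',r.x[3:]).as_matrix()@[.16,0,0]-[.16,0,0]
        print(n,len(q),'org off mm',r.x[:3]*1e3,'ang deg',np.rad2deg(r.x[3:]),'tip off mm',tip*1e3,np.median(abs(r.fun))*1e3)
E
python3 - <<'E'
from rodfit import *
print(rodp());measure();R,p,s=cur();print(p,s['force'],s['joint_pos'])
print('rod x dir world',R@ROD_R[:,0],'org',p+R@rodp())
E
```

```text
time: 20.3
eef_pos: [0.4907, 0.3155, 0.3258]
eef_rot: [-3.002, 0.5, 0.528]
force: [0.2, 0.6, -2.1]
gripper_width: 0.203
gripper_force: 50.0
[ 0.0271  0.     -0.0173]
side 166 org off mm [ 0.2211  3.1536 -1.8273] ang deg [-0.0729 -1.1975] tip off mm [ 0.1861 -0.1902 -1.6238] 1.0149789886778424
top 191 org off mm [-0.073   1.1654  1.0679] ang deg [ 0.332  -0.8203] tip off mm [-0.0921 -1.1252  0.1407] 0.8168897328351583
[0.4908 0.3155 0.3253] [-0.3897  0.1838 -2.3915] [ 0.6832  0.3954  0.3423 -0.2934 -1.7054  0.5454]
rod x dir world [-0.9464  0.3232  0.0023] org [0.5205 0.3054 0.3323]
```

```bash
cat >> plan.py <<'E'
nz=RN[:,2]
RRT=np.c_[-nz,-RN[:,1],-RN[:,0]];RTI=RRT@ROD_R.T
def ins(a,N,off=(0,0,0)): # collar face a metres above the mouth
    go(RTI,NECK+nz*(a+.07)+np.array(off)-RTI@rodp(),N,False)
def rodnow():
    R,p,s=cur();x=R@ROD_R[:,0];o=p+R@rodp();k=lambda d:RN.T@(o+x*d-NECK)*1e3
    print('stop in neck mm',k(.07),'tip',k(.16),'angle deg',np.rad2deg(np.arccos(-x@nz)),'F',s['force'],'in neck axes',RN.T@s['force'],'M',s['wrist_torque'],'q',s['joint_pos'],'t',s['time'],'tipz',(o+x*.16)[2],'oz',o[2])
E
python3 - <<'E'
from plan import *
ins(.115,14,(0,.15,.03))
E
```

```text
N 14 turn [ 0.07  3.2  -1.2 ] dp [0.0162 0.0115 0.0021] | TCP [0.4908 0.3155 0.3253] -> [0.6763 0.116  0.2986]
```

```bash
python3 -m pendant '[{"turn":[0.07,3.2,-1.2],"dp":[0.0162,0.0115,0.0021],"grip":-1},{"turn":[0.07,3.2,-1.2],"dp":[0.0162,0.0115,0.0021],"grip":-1},{"turn":[0.07,3.2,-1.2],"dp":[0.0162,0.0115,0.0021],"grip":-1},{"turn":[0.07,3.2,-1.2],"dp":[0.0162,0.0115,0.0021],"grip":-1},{"turn":[0.07,3.2,-1.2],"dp":[0.0162,0.0115,0.0021],"grip":-1},{"turn":[0.07,3.2,-1.2],"dp":[0.0162,0.0115,0.0021],"grip":-1},{"turn":[0.07,3.2,-1.2],"dp":[0.0162,0.0115,0.0021],"grip":-1},{"turn":[0.07,3.2,-1.2],"dp":[0.0162,0.0115,0.0021],"grip":-1},{"turn":[0.07,3.2,-1.2],"dp":[0.0162,0.0115,0.0021],"grip":-1},{"turn":[0.07,3.2,-1.2],"dp":[0.0162,0.0115,0.0021],"grip":-1},{"turn":[0.07,3.2,-1.2],"dp":[0.0162,0.0115,0.0021],"grip":-1},{"turn":[0.07,3.2,-1.2],"dp":[0.0162,0.0115,0.0021],"grip":-1},{"turn":[0.07,3.2,-1.2],"dp":[0.0162,0.0115,0.0021],"grip":-1},{"turn":[0.07,3.2,-1.2],"dp":[0.0162,0.0115,0.0021],"grip":-1},{"turn":[0,0,0],"dp":[0,0,0],"grip":-1},{"turn":[0,0,0],"dp":[0,0,0],"grip":-1}]'
python3 - <<'E'
from rodfit import *
rodnow();ins(.115,8);measure()
# bare neck, both cameras: offset along/lateral of the tube in neck axes
for n in('side','top'):
    c=capture(n);P=cloud(c);L=(P-NECK)@RN
    q=L[(L[:,2]>-.06)&(L[:,2]<.006)&(abs(L[:,0])<.022)&(abs(L[:,1])<.022)]
    def f(v): 
        w=q-v;return np.min([cyl(w,[0,0,0],[0,0,1],.012,-.07,0),cyl(w,[0,0,0],[0,0,1],.0145,-.004,0)],0)
    q=q[q[:,2]>-.05]
    r=least_squares(f,np.zeros(3),loss='soft_l1',f_scale=.001);print(n,'neck off mm',r.x*1e3,len(q))
E
```

```text
time: 22.4
eef_pos: [0.6763, 0.1162, 0.2989]
eef_rot: [3.057, -0.067, 0.683]
force: [0.1, 0.1, -1.8]
gripper_width: 0.203
gripper_force: 50.0
stop in neck mm [-25.8096 150.059  131.9494] tip [-25.8559 150.1654  41.9461] angle deg nan F [ 0.0737  0.1416 -1.8487] in neck axes [ 1.3551  0.1445 -1.2594] M [-0.0061  1.0293 -0.0453] q [ 0.4943  0.2415 -0.1939  0.3156 -0.7768  0.8469] t 22.4 tipz 0.21294302941174525 oz 0.3260255779305733
N 8 turn [-0.01  0.   -0.01] dp [-0.0009  0.0188  0.0038] | TCP [0.6763 0.1162 0.2989] -> [ 0.6763 -0.034   0.2686]
side 161 org off mm [ 3.1256  2.0902 -1.516 ] ang deg [-0.9732 -1.4721] tip off mm [ 3.0497 -2.0197  1.2016] 0.969445417551386
top 16 org off mm [0.9038 6.007  3.4898] ang deg [ 1.0787 -2.132 ] tip off mm [0.7647 0.0558 0.4777] 0.38166297389711623
side neck off mm [-0.1762  1.2965 -3.0638] 170
top neck off mm [-0.2517 -1.4526 -1.1412] 122plan.py:42: RuntimeWarning: invalid value encountered in arccos
  print('stop in neck mm',k(.07),'tip',k(.16),'angle deg',np.rad2deg(np.arccos(-x@nz)),'F',s['force'],'in neck axes',RN.T@s['force'],'M',s['wrist_torque'],'q',s['joint_pos'],'t',s['time'],'tipz',(o+x*.16)[2],'oz',o[2])
```

```bash
python3 -m pendant '[{"turn":[0,0,0],"dp":[-0.0009,0.0188,0.0038],"grip":-1},{"turn":[0,0,0],"dp":[-0.0009,0.0188,0.0038],"grip":-1},{"turn":[0,0,0],"dp":[-0.0009,0.0188,0.0038],"grip":-1},{"turn":[0,0,0],"dp":[-0.0009,0.0188,0.0038],"grip":-1},{"turn":[0,0,0],"dp":[-0.0009,0.0188,0.0038],"grip":-1},{"turn":[0,0,0],"dp":[-0.0009,0.0188,0.0038],"grip":-1},{"turn":[0,0,0],"dp":[-0.0009,0.0188,0.0038],"grip":-1},{"turn":[0,0,0],"dp":[-0.0009,0.0188,0.0038],"grip":-1},{"turn":[0,0,0],"dp":[0,0,0],"grip":-1},{"turn":[0,0,0],"dp":[0,0,0],"grip":-1}]'
python3 - <<'E'
from plan import *
rodnow();ins(.075,5);ins(.09,4)
c=capture('side')
x,y=proj(c,[NECK+nz*.03])[0].astype(int)
im=cv2.resize(c['frame'][y-30:y+30,x-40:x+40],(800,600),interpolation=cv2.INTER_CUBIC)
cv2.imwrite('pics/g7.png',im[:,:,::-1])
E
```

```text
time: 23.85
eef_pos: [0.6767, -0.035, 0.2691]
eef_rot: [3.056, -0.067, 0.686]
force: [-0.4, 0.4, -0.8]
gripper_width: 0.205
gripper_force: 50.0
stop in neck mm [  0.0879  -0.957  115.5998] tip [ 0.2414 -0.8147 25.5966] angle deg nan F [-0.4348  0.3957 -0.7687] in neck axes [ 0.2247  0.3772 -0.8624] M [-0.0236  1.0504  0.0075] q [ 0.2374  0.2387 -0.2285  0.1874 -0.6857  1.1694] t 23.85 tipz 0.1829287834355963 oz 0.2962622046392503
N 5 turn [-0.02 -0.02 -0.01] dp [-0.0076 -0.0002  0.0027] | TCP [ 0.6767 -0.035   0.2691] -> [ 0.648  -0.0328  0.2403]
N 4 turn [-0.02 -0.02 -0.02] dp [-0.006  -0.0002  0.0022] | TCP [ 0.6767 -0.035   0.2691] -> [ 0.6586 -0.0332  0.251 ]plan.py:42: RuntimeWarning: invalid value encountered in arccos
  print('stop in neck mm',k(.07),'tip',k(.16),'angle deg',np.rad2deg(np.arccos(-x@nz)),'F',s['force'],'in neck axes',RN.T@s['force'],'M',s['wrist_torque'],'q',s['joint_pos'],'t',s['time'],'tipz',(o+x*.16)[2],'oz',o[2])
```

View pics/g7.png

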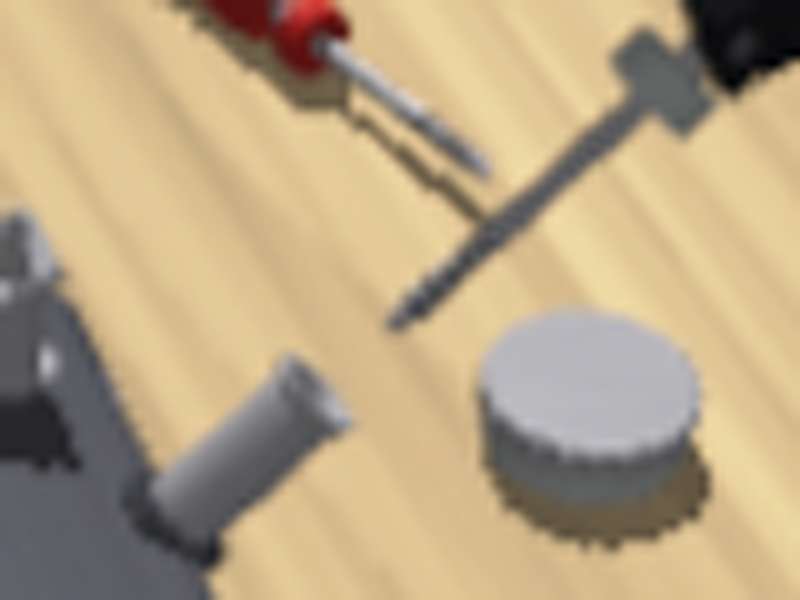

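The crop shows the tip at (393,325) collinear with the mouth at (318,390). Inserting.

```bash
python3 -m pendant '[{"turn":[0,0,0],"dp":[-0.0076,-0.0002,0.0027],"grip":-1},{"turn":[0,0,0],"dp":[-0.0076,-0.0002,0.0027],"grip":-1},{"turn":[0,0,0],"dp":[-0.0076,-0.0002,0.0027],"grip":-1},{"turn":[0,0,0],"dp":[-0.0076,-0.0002,0.0027],"grip":-1},{"turn":[0,0,0],"dp":[-0.0076,-0.0002,0.0027],"grip":-1},{"turn":[0,0,0],"dp":[0,0,0],"grip":-1}]'
python3 -W ignore - <<'E'
from plan import *
rodnow();ins(.02,7);ins(.005,9)
E
```

```text
time: 24.65
eef_pos: [0.6475, -0.0323, 0.2399]
eef_rot: [3.056, -0.066, 0.684]
force: [0.4, -0.7, -1.7]
gripper_width: 0.202
gripper_force: 50.0
stop in neck mm [-0.0496  0.5077 74.2329] tip [ -0.0256   0.5799 -15.7704] angle deg nan F [ 0.373  -0.7067 -1.7289] in neck axes [ 1.507  -0.6905 -0.9381] M [0.0131 1.0785 0.0075] q [ 0.254   0.2112 -0.3538  0.2239 -0.5942  1.1141] t 24.65 tipz 0.15386674564326416 oz 0.26703780898633195
N 7 turn [-0.01 -0.   -0.  ] dp [-0.0073  0.0001  0.0026] | TCP [ 0.6475 -0.0323  0.2399] -> [ 0.6092 -0.0311  0.2015]
N 9 turn [-0.01 -0.   -0.  ] dp [-0.0072  0.0001  0.0026] | TCP [ 0.6475 -0.0323  0.2399] -> [ 0.5986 -0.0307  0.1909]
```

No contact yet. Going on to 20 mm above the mouth.

```bash
python3 -m pendant '[{"turn":[0,0,0],"dp":[-0.0073,0.0001,0.0026],"grip":-1},{"turn":[0,0,0],"dp":[-0.0073,0.0001,0.0026],"grip":-1},{"turn":[0,0,0],"dp":[-0.0073,0.0001,0.0026],"grip":-1},{"turn":[0,0,0],"dp":[-0.0073,0.0001,0.0026],"grip":-1},{"turn":[0,0,0],"dp":[-0.0073,0.0001,0.0026],"grip":-1},{"turn":[0,0,0],"dp":[-0.0073,0.0001,0.0026],"grip":-1},{"turn":[0,0,0],"dp":[-0.0073,0.0001,0.0026],"grip":-1},{"turn":[0,0,0],"dp":[0,0,0],"grip":-1}]'
python3 -W ignore - <<'E'
from plan import *
rodnow();ins(.002,4)
E
```

```text
time: 25.65
eef_pos: [0.609, -0.0314, 0.2015]
eef_rot: [3.056, -0.066, 0.684]
force: [0.1, 0.1, -1.4]
gripper_width: 0.202
gripper_force: 50.0
stop in neck mm [-0.1392 -0.2114 19.9501] tip [ -0.1245  -0.142  -70.0533] angle deg nan F [ 0.0568  0.1248 -1.3756] in neck axes [ 1.0091  0.1271 -0.9363] M [0.0326 1.0858 0.05  ] q [ 0.2705  0.1824 -0.5218  0.2978 -0.4631  1.0174] t 25.65 tipz 0.1155530723401756 oz 0.22871243085794096
N 4 turn [-0.02 -0.   -0.  ] dp [-0.0042 -0.0001  0.0016] | TCP [ 0.609  -0.0314  0.2015] -> [ 0.5965 -0.0306  0.1887]
```

```bash
python3 -m pendant '[{"turn":[0,0,0],"dp":[-0.0042,-0.0001,0.0016],"grip":-1},{"turn":[0,0,0],"dp":[-0.0042,-0.0001,0.0016],"grip":-1},{"turn":[0,0,0],"dp":[-0.0042,-0.0001,0.0016],"grip":-1},{"turn":[0,0,0],"dp":[-0.0042,-0.0001,0.0016],"grip":-1},{"turn":[0,0,0],"dp":[-0.0015,0,0.0006],"grip":-1},{"turn":[0,0,0],"dp":[0,0,0],"grip":-1}]'
python3 -W ignore - <<'E'
from plan import *
rodnow()
E
```

```text
time: 26.4
eef_pos: [0.5962, -0.0302, 0.188]
eef_rot: [3.056, -0.066, 0.686]
force: [-0.3, -1.4, -0.4]
gripper_width: 0.206
gripper_force: 50.0
stop in neck mm [0.3867 0.4139 1.3271] tip [  0.5184   0.4994 -88.6761] angle deg nan F [-0.2797 -1.3876 -0.4253] in neck axes [ 0.1442 -1.3981 -0.4573] M [ 0.0544  1.0271 -0.0309] q [ 0.2759  0.1752 -0.5844  0.3406 -0.4105  0.9664] t 26.4 tipz 0.1019302654775499 oz 0.21523639621049506
```

```bash
python3 -m pendant '[{"turn":[0,0,0],"dp":[-0.0014,0,0.0005],"grip":-1},{"turn":[0,0,0],"dp":[-0.0014,0,0.0005],"grip":-1},{"turn":[0,0,0],"dp":[0,0,0],"grip":-1}]'
python3 -W ignore - <<'E'
from plan import *
rodnow()
E
```

```text
time: 26.78
eef_pos: [0.5955, -0.0299, 0.1873]
eef_rot: [3.056, -0.065, 0.691]
force: [2.9, -1.6, 1.0]
gripper_width: 0.2
gripper_force: 50.0
stop in neck mm [0.4735 0.7244 0.2743] tip [  0.9101   0.8162 -89.728 ] angle deg nan F [ 2.9184 -1.6217  0.9618] in neck axes [ 1.4298 -1.4981  2.79  ] M [-0.4813 -0.0518 -0.1482] q [ 0.2761  0.1736 -0.5924  0.3489 -0.4012  0.9579] t 26.775 tipz 0.10090946616870239 oz 0.21459779517090855
```

```bash
python3 -m pendant '[{"turn":[0,0,0],"dp":[-0.0014,0,0.0005],"grip":-1},{"turn":[0,0,0],"dp":[-0.0014,0,0.0005],"grip":-1},{"turn":[0,0,0],"dp":[0,0,0],"grip":-1},{"turn":[0,0,0],"dp":[0,0,0],"grip":-1}]'
python3 -W ignore - <<'E'
from plan import *
rodnow();ins(.12,14)
c=capture('side')
x,y=proj(c,[NECK])[0].astype(int)
im=cv2.resize(c['frame'][y-24:y+24,x-32:x+32],(800,600),interpolation=cv2.INTER_CUBIC)
cv2.imwrite('pics/g8.png',im[:,:,::-1])
E
```

```text
time: 27.28
eef_pos: [0.5954, -0.0295, 0.1874]
eef_rot: [3.055, -0.064, 0.699]
force: [5.8, -4.5, 4.8]
gripper_width: 0.2
gripper_force: 50.0
stop in neck mm [0.5387 1.0572 0.2137] tip [  1.4259   1.1174 -89.7854] angle deg 0.26841267496678217 F [ 5.7837 -4.5225  4.836 ] in neck axes [ 0.8004 -4.2763  7.6396] M [-1.3042 -1.1837 -0.4031] q [ 0.2761  0.1717 -0.5996  0.3585 -0.3915  0.9492] t 27.275 tipz 0.10050418113026491 oz 0.21475477688596326
N 14 turn [-0.02 -0.04  0.  ] dp [ 0.0081  0.0001 -0.0029] | TCP [ 0.5954 -0.0295  0.1874] -> [ 0.6798 -0.0341  0.2722]
```

View pics/g8.png

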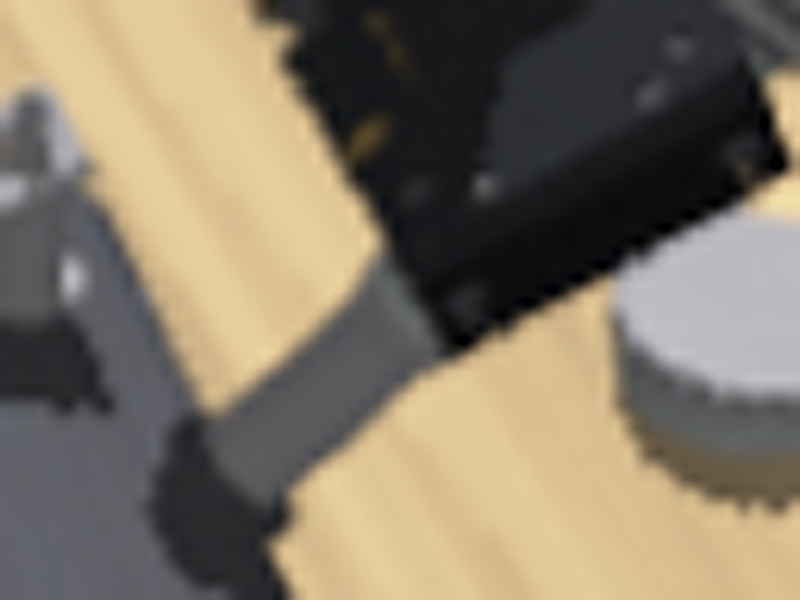

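The crop shows the collar at (410,310) seated on the mouth, and 7.6 N along the axis confirms the stop. Drawing the rod out.

```bash
python3 -m pendant '[{"turn":[0,0,0],"dp":[0.0081,0.0001,-0.0029],"grip":-1},{"turn":[0,0,0],"dp":[0.0081,0.0001,-0.0029],"grip":-1},{"turn":[0,0,0],"dp":[0.0081,0.0001,-0.0029],"grip":-1},{"turn":[0,0,0],"dp":[0.0081,0.0001,-0.0029],"grip":-1},{"turn":[0,0,0],"dp":[0.0081,0.0001,-0.0029],"grip":-1},{"turn":[0,0,0],"dp":[0.0081,0.0001,-0.0029],"grip":-1},{"turn":[0,0,0],"dp":[0.0081,0.0001,-0.0029],"grip":-1},{"turn":[0,0,0],"dp":[0.0081,0.0001,-0.0029],"grip":-1},{"turn":[0,0,0],"dp":[0.0081,0.0001,-0.0029],"grip":-1},{"turn":[0,0,0],"dp":[0.0081,0.0001,-0.0029],"grip":-1},{"turn":[0,0,0],"dp":[0.0081,0.0001,-0.0029],"grip":-1},{"turn":[0,0,0],"dp":[0.0081,0.0001,-0.0029],"grip":-1},{"turn":[0,0,0],"dp":[0.0081,0.0001,-0.0029],"grip":-1},{"turn":[0,0,0],"dp":[0.0081,0.0001,-0.0029],"grip":-1},{"turn":[0,0,0],"dp":[0,0,0],"grip":-1}]'
python3 -W ignore - <<'E'
from plan import *
rodnow()
d=-RP[:,0];Rr=np.c_[d,np.cross([0,0,1],d),[0,0,1]];Rt=Rr@ROD_R.T
go(Rt,np.array([.66,.1,.35])-Rt@rodp(),14,False)
E
```

```text
time: 29.2
eef_pos: [0.6779, -0.0351, 0.2697]
eef_rot: [3.056, -0.066, 0.688]
force: [0.3, 1.0, -1.2]
gripper_width: 0.21
gripper_force: 50.0
stop in neck mm [  0.4812  -1.0455 116.9177] tip [ 0.7311 -0.9327 26.9147] angle deg nan F [ 0.3294  1.0377 -1.1888] in neck axes [ 1.0426  1.0506 -0.6386] M [0.0393 1.0923 0.0209] q [ 0.2366  0.2399 -0.2251  0.1863 -0.6866  1.1718] t 29.2 tipz 0.1835144798693007 oz 0.29696904295204174
N 14 turn [-0.01 -3.23 -0.  ] dp [-0.0036 -0.0096 -0.0057] | TCP [ 0.6779 -0.0351  0.2697] -> [0.6287 0.1013 0.3429]
```

```bash
python3 -m pendant '[{"turn":[0,-3.23,0],"dp":[-0.0036,-0.0096,-0.0057],"grip":-1},{"turn":[0,-3.23,0],"dp":[-0.0036,-0.0096,-0.0057],"grip":-1},{"turn":[0,-3.23,0],"dp":[-0.0036,-0.0096,-0.0057],"grip":-1},{"turn":[0,-3.23,0],"dp":[-0.0036,-0.0096,-0.0057],"grip":-1},{"turn":[0,-3.23,0],"dp":[-0.0036,-0.0096,-0.0057],"grip":-1},{"turn":[0,-3.23,0],"dp":[-0.0036,-0.0096,-0.0057],"grip":-1},{"turn":[0,-3.23,0],"dp":[-0.0036,-0.0096,-0.0057],"grip":-1},{"turn":[0,-3.23,0],"dp":[-0.0036,-0.0096,-0.0057],"grip":-1},{"turn":[0,-3.23,0],"dp":[-0.0036,-0.0096,-0.0057],"grip":-1},{"turn":[0,-3.23,0],"dp":[-0.0036,-0.0096,-0.0057],"grip":-1},{"turn":[0,-3.23,0],"dp":[-0.0036,-0.0096,-0.0057],"grip":-1},{"turn":[0,-3.23,0],"dp":[-0.0036,-0.0096,-0.0057],"grip":-1},{"turn":[0,-3.23,0],"dp":[-0.0036,-0.0096,-0.0057],"grip":-1},{"turn":[0,-3.23,0],"dp":[-0.0036,-0.0096,-0.0057],"grip":-1},{"turn":[0,0,0],"dp":[0,0,0],"grip":-1},{"turn":[0,0,0],"dp":[0,0,0],"grip":-1},{"turn":[0,0,0],"dp":[0,0,0],"grip":-1},{"turn":[0,0,0],"dp":[0,0,0],"grip":-1}]'
python3 -W ignore - <<'E'
from rodfit import *
R,p,s=cur();x=R@ROD_R[:,0];print('rod dir',x,'org',p+R@rodp(),'tip',p+R@rodp()+x*.16,s['gripper_width'],np.abs(s['dq']).max())
measure()
c=capture('side');P=cloud(c);L=(P-OP)@RP
q=L[(abs(L[:,0]-.02)<.06)&(abs(L[:,1]-.066)<.03)&(L[:,2]>.14)&(L[:,2]<.22)]
print('stopper/stud pts (pack mm)',len(q),q.min(0)*1e3,q.max(0)*1e3)
E
```

```text
time: 31.45
eef_pos: [0.6279, 0.1011, 0.3434]
eef_rot: [-3.086, 0.066, 0.541]
force: [0.1, 0.5, -0.7]
gripper_width: 0.198
gripper_force: 50.0
rod dir [-0.9991  0.043   0.0016] org [0.6592 0.0998 0.3504] tip [0.4994 0.1067 0.3507] 0.19823054516124963 0.0038463361183462565
side 252 org off mm [ 2.0577  1.0745 -3.3065] ang deg [-0.4885 -0.3001] tip off mm [ 2.0497  0.2367 -1.9424] 0.769547509899039
top 199 org off mm [ 0.2862 -0.0818 -0.016 ] ang deg [-0.1481  0.302 ] tip off mm [0.2835 0.7615 0.3974] 0.8345329351902679
stopper/stud pts (pack mm) 206 [-21.2448  51.761  141.4128] [ 45.1281  82.1434 188.3268]
```

The rod is level at 0.35 m and at rest, and the stopper still hangs on the stud. Handing in.

```bash
python3 -c "
from plant import *
print(close_job())"
```

```text
the job is handed in; nothing more can be done
None
```

The job is handed in, but no verdict came back: the stopper hangs by its eye on the stud's pin, the gauge rod went down the neck until its collar stopped on the mouth and was drawn right out, and the gripper now holds it level at about 0.35 m.

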